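# Key and seat the herb mill's rotor

## Task

Put the herb mill back together: stand the steel key with the yellow tab in the slot across the top of the mill's shaft, roughly centred and fully down, and let go of it. Then lower the red-handled rotor over it, its keyway lined up with the key, until it sits fully home on the mill, and let go; do not drop it on. Leave the blue-handled rotor, whose plain bore does not take a key, where it stands.

Things in the scene. Friction and masses are not known exactly. Their poses are not given: they have to be found in the camera images.
- mill: Fixed mill base: light square housing 160 x 160 mm, 34 high; dark round collar 96 across, top 50 mm above the counter; on it an upright steel shaft 40 across, top at 90. Slot across the shaft's top along the mill's x: 20 wide (mouth bevelled to 32), open-ended, floor at 72. Origin: shaft axis at counter height, z up; half a turn is the same.
- key: Loose key, 0.2 kg, upright on the counter: steel bar 72 mm long (x), 14 wide (y), 18 high, round-topped; on its middle a yellow tab 26 long, 14 wide, top 48 above the underside. Origin: centre of underside, z up; half a turn is the same. Seated on the slot's floor, the bar is level with the shaft's top and sticks out both sides; fingers fit only above it, on the tab's upper 26 mm.
- rotor: Loose red-handled rotor, 0.6 kg: ribbed hub 125 mm across, 40 high, bore 52, keyway 30 wide through hub and bore along x, 100 end to end. Red handle bar along y over the bore: 14 wide, 82 to 104 above the underside, 70 clear between posts. Origin: centre of underside, z up; half a turn is the same. Home: underside on the collar; key top 12 below the bar. Misaligned: 40 too high.
- spare_rotor: Loose blue-handled rotor to be left alone: same size and shape as the red one, but with a plain round bore 52 mm across and no keyway. Origin: centre of underside, z up.
Mind the look-alikes: they are no part of the job. Several things look just like the key: the one meant starts farthest to the robot's right.

How it is judged:
By the outcome, as a careful person would: the job done as asked, in the order asked, and still so for the second after the job is handed in, with the robot touching nothing.
It also fails if it takes over 61 s, if anything falls off the work surface, if the arm or the gripper's body presses on something with over 40 N, if the wrist force passes 120 N, or if a joint passes its speed limit or range.

## Robot

A 6-joint arm with a two-finger parallel gripper is mounted at the origin on the work surface. World frame = base frame: x ahead of the robot, y to its left, z up, the work surface at z = 0. Lengths are in m, angles in degrees, forces in N, time in s.
With the tool pointing down it reaches from about 0.25 to 0.725 m from the base axis. Payload 9.7 kg.
Tool frame: the origin (TCP) lies at the very end of the fingers, on their centre line; the grasp point (between the pads) lies 19 mm behind it; z points along the fingers, y is the direction in which the jaws open and shut (so a half turn about z gives the same grasp; the last joint's range is limited). The gripper opens to 85 mm and grips with 20 to 120 N. Pads are 22 mm wide; open, the fingers measure 114 mm over their backs; the gripper's body (76 mm by 85 mm) begins 54 mm behind the grasp point. The pads swing forward as they close: fully open they stand 13 mm farther back than shut.
Start: joints at [67.093, 4.979, 10.078, 95.1, 0, 90], TCP at [0.214, 0.507, 0.231] pointing down, gripper open.
Joint ranges: [-179.16, 179.16], [-48.56, 103.87], [-65.8, 70.77], [-126.05, 130.52], [-82.76, 87.17], [-180, 180]. Speed limits (degrees/s): [127.2, 127.2, 147.25, 180, 180, 180].

## Interface

Orientations are given as [roll, pitch, yaw] about the fixed x, y, z axes, in that order (R = Rz(yaw) Ry(pitch) Rx(roll)).
In Python, from workcell import bot, camera, ticket gives the robot as it stands.
- The arm moves only by the shell command python3 -m jog 'ROWS' [FORCE]. ROWS is a JSON object of lists of equal length, an entry for each row: "turn": the turn, a rotation vector about the world's x, y, z each as a share of 8 degrees, from -1 to 1, a list of three; "delta_pos": the shift along the world's x, y, z each as a share of 50 mm, from -1 to 1, a list of three; "hand": the opening, from -1 (shut) to 1 (fully open). A call has exactly 10 rows; each row shifts and turns the commanded pose from where the row before left it; what a row does not reach is not made up. A row lasts 1/10 s, in which the tool goes at most 50 mm and 8.59 degrees, less where a joint would pass 70% of its speed; a pose out of reach is approached as far as the arm can. A call with a number of a shift or a turn outside -1 to 1 is refused whole. A call with a gripper value outside its range is refused whole. The fingers move at their own pace and stop on an object; FORCE is the grip in N (left out, the last holds). Time passes only in rows, so rows that do not move let the fingers close, or fill a call up. It gives the time, the measured TCP pose, the force and the opening at its end, in the units of the state.
- bot.get_obs(): the state, without advancing time (a new reading comes with each control period).
- camera(name): name is "scene" or "side" or "wrist"; returns a dict with "frame" (480x640x3 uint8, red, green, blue), "range_z" (480x640 float32, m along the optical axis (not along the pixel's ray), 0 where there is no reading), "fx", "fy", "cx", "cy" (pixels), "extrinsics" (4x4, takes a point from world to camera coordinates); the wrist camera has in their place "mount" (4x4, takes a point from camera to tool coordinates, whose origin is the TCP and whose axes are the flange's). Camera axes: x right, y up, looking along -z (the intrinsics and any distortion apply to the point x, -y, -z); pixel columns grow to the right and rows downward; lengths in m; the calibration is good to about 2 mm. A picture is of the moment at which its call begins: read the wrist's pose just before it.
- ticket.job_done(): hands the job in, once; it reports no verdict.
The state is a dict: "time": time; "q": joint angles; "qd": joint speeds; "joint_efforts": joint torques, N m; "ee_pos": TCP position; "tcp_rot": TCP orientation; "wrist_force": force on the tool from outside, world axes, zero at the start; "torque": the same for the moment, N m; "opening": finger opening in m.
Only numpy, scipy, OpenCV 4.12 (cv2) and the standard library are available. Lean on these libraries where they do the work, as an engineer would, in place of code of your own. Each camera call takes 0.05 s, during which the arm holds its last target.

## Working session

There is one attempt and no reset: what is moved stays moved. The work goes in short steps, Python scripts to look and compute and a shell command to move; the robot and the scene stay as the last step left them, time stands still between calls to the robot, and variables do not carry over. Pictures are saved under pics/ and viewed, and the job is handed in when it is done.

```bash
mkdir -p pics; ls
cat > h.py <<'E'
import numpy as np, cv2
from workcell import bot, camera, ticket
from scipy.spatial.transform import Rotation as R
def tool():
    o=bot.get_obs(); T=np.eye(4); T[:3,:3]=R.from_euler('xyz',o['tcp_rot'],degrees=True).as_matrix(); T[:3,3]=o['ee_pos']; return T
def shot(n):
    T=tool() if n=='wrist' else None
    c=camera(n)
    c['c2w']=T@c['mount'] if n=='wrist' else np.linalg.inv(c['extrinsics'])
    return c
def cloud(c):
    d=c['range_z']; v,u=np.mgrid[:480,:640]
    P=np.stack([(u-c['cx'])/c['fx']*d,-(v-c['cy'])/c['fy']*d,-d],-1)
    W=P@c['c2w'][:3,:3].T+c['c2w'][:3,3]; W[d<=0]=np.nan; return W
def save(n,im): cv2.imwrite('pics/'+n+'.png',cv2.cvtColor(im,cv2.COLOR_RGB2BGR))
E
python3 - <<'E'
from h import *
o=bot.get_obs(); print({k:np.round(v,3) for k,v in o.items()})
for n in ['scene','side','wrist']:
    c=shot(n); save(n+'0',c['frame']); W=cloud(c); np.savez('/tmp/'+n+'0.npz',W=W,f=c['frame'])
    print(n,[k for k in c if k not in('frame','range_z')],c['fx'],c['c2w'].round(3).tolist(),np.isnan(W[...,0]).mean())
E
```

```text
pics
{'time': np.float64(0.0), 'q': array([67.094,  5.012, 10.035, 95.1  , -0.   , 90.001]), 'qd': array([ 0.011, -0.018, -0.055, -0.035, -0.05 , -0.003]), 'joint_efforts': array([-0.0000e+00, -5.2039e+01,  4.6481e+01,  1.6000e-02,  0.0000e+00,
        0.0000e+00]), 'ee_pos': array([0.214, 0.506, 0.231]), 'tcp_rot': array([-179.923,    0.   ,  157.093]), 'wrist_force': array([-0.425,  0.451, -0.124]), 'torque': array([-0.06 , -0.027, -0.033]), 'opening': np.float64(0.085)}
scene ['fx', 'fy', 'cx', 'cy', 'extrinsics', 'c2w'] 471.36886396183957 [[-0.713, -0.6, 0.363, 0.891], [0.701, -0.608, 0.373, 0.474], [-0.003, 0.521, 0.854, 0.865], [0.0, 0.0, 0.0, 1.0]] 0.004108072916666667
side ['fx', 'fy', 'cx', 'cy', 'extrinsics', 'c2w'] 592.3249852290301 [[-0.945, 0.253, -0.21, 0.221], [-0.328, -0.712, 0.621, 1.113], [0.007, 0.655, 0.755, 1.213], [0.0, 0.0, 0.0, 1.0]] 0.00392578125
wrist ['fx', 'fy', 'cx', 'cy', 'mount', 'c2w'] 431.9449481273662 [[0.389, -0.872, -0.297, 0.137], [0.921, 0.368, 0.126, 0.54], [-0.0, -0.323, 0.946, 0.374], [0.0, 0.0, 0.0, 1.0]] 0.0038020833333333335
```

View pics/scene0.png

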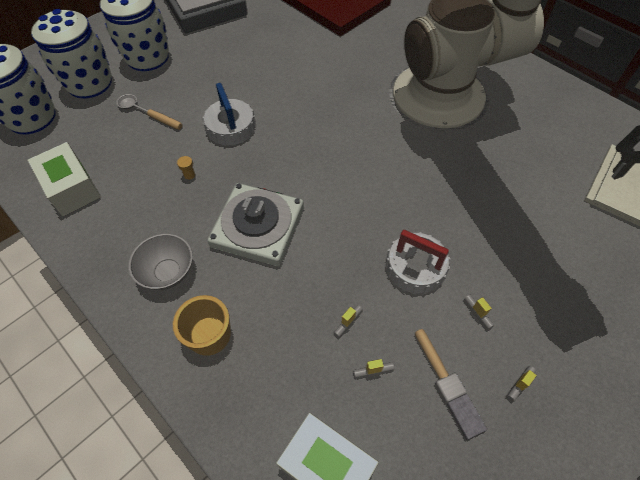

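View pics/side0.png

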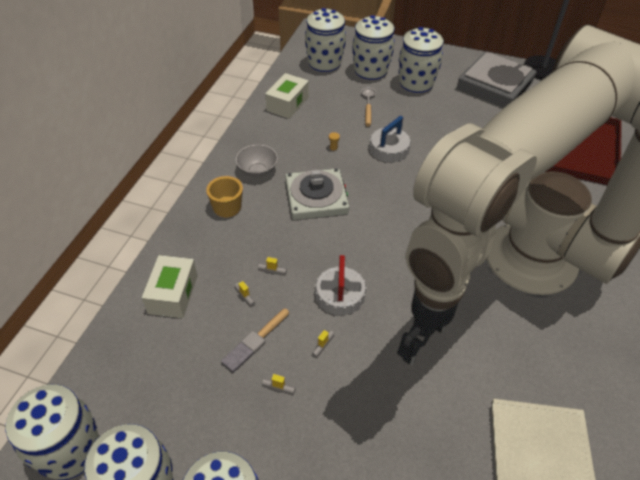

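View pics/wrist0.png

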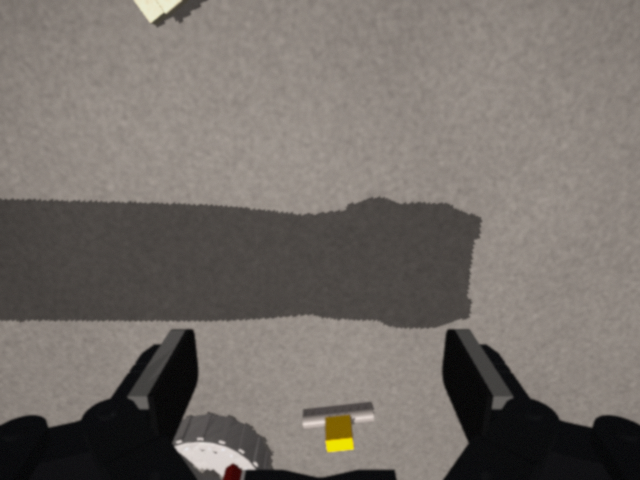

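Four key look-alikes are visible in the scene view, at pixels (347,318), (375,367), (482,308) and (525,380). The mill is at (255,220), the red rotor at (418,260) and the blue rotor at (228,122). I'll measure them all.

Run:
```python
from h import *
for n in ['scene','side']:
    z=np.load(f'/tmp/{n}0.npz'); W,f=z['W'],z['f']; hsv=cv2.cvtColor(f,cv2.COLOR_RGB2HSV)
    h,s,v=hsv[...,0].astype(int),hsv[...,1],hsv[...,2]
    print(n,'table z',np.nanmedian(W[...,2]))
    for name,m in dict(yellow=(h>24)&(h<34)&(s>150)&(v>90),red=((h<6)|(h>174))&(s>150),blue=(h>100)&(h<125)&(s>130)).items():
        m=(m&(W[...,2]>.015)&(W[...,2]<.16)).astype(np.uint8)
        k,l,st,ce=cv2.connectedComponentsWithStats(m)
        for i in range(1,k):
            if st[i,4]<40: continue
            p=W[l==i]; zt=np.percentile(p[:,2],95); t=p[p[:,2]>zt-.008]
            q=t[:,:2]-t[:,:2].mean(0); e=np.linalg.svd(q,full_matrices=False)[2][0]
            print(name,ce[i].round(),st[i,4],'top',zt.round(3),'xy',((t[:,:2].max(0)+t[:,:2].min(0))/2).round(3),t[:,:2].mean(0).round(4),'axis',np.degrees(np.arctan2(e[1],e[0])).round(1))
z=np.load('/tmp/scene0.npz');f=z['f']
save('crop_keys',cv2.resize(f[280:410,320:560],None,fx=3,fy=3,interpolation=cv2.INTER_CUBIC))
save('crop_mill',np.hstack([cv2.resize(f[170:280,200:310],(440,440),interpolation=cv2.INTER_CUBIC),cv2.resize(f[220:300,378:458],(350,440),interpolation=cv2.INTER_CUBIC)]))
```

```text
scene table z 0.0021527739912819976
red [333.  13.] 308 top 0.035 xy [-0.081 -0.44 ] [-0.0307 -0.4027] axis 132.0
red [424. 242.] 273 top 0.108 xy [0.439 0.285] [0.4387 0.2856] axis 106.1
blue [131.  18.] 164 top 0.157 xy [ 0.467 -0.632] [ 0.4806 -0.615 ] axis -25.4
blue [67. 45.] 187 top 0.156 xy [ 0.634 -0.649] [ 0.6451 -0.633 ] axis -16.2
blue [158.  37.] 48 top 0.102 xy [ 0.439 -0.591] [ 0.4384 -0.5907] axis 18.6
blue [144.  44.] 63 top 0.103 xy [ 0.482 -0.591] [ 0.4814 -0.5908] axis 161.7
blue [127.  46.] 50 top 0.1 xy [ 0.516 -0.615] [ 0.5162 -0.6168] axis 120.1
blue [16. 76.] 129 top 0.156 xy [ 0.78  -0.627] [ 0.7804 -0.6158] axis 24.4
blue [96. 64.] 57 top 0.102 xy [ 0.608 -0.612] [ 0.6082 -0.6113] axis 14.4
blue [81. 72.] 70 top 0.101 xy [ 0.652 -0.61 ] [ 0.6515 -0.6105] axis 162.9
blue [63. 75.] 57 top 0.102 xy [ 0.685 -0.638] [ 0.6859 -0.6356] axis 124.3
blue [225. 104.] 262 top 0.108 xy [ 0.464 -0.288] [ 0.4642 -0.2861] axis 67.4
blue [ 34. 100.] 75 top 0.102 xy [ 0.779 -0.601] [ 0.7782 -0.6009] axis 15.7
blue [ 17. 109.] 81 top 0.101 xy [ 0.821 -0.602] [ 0.8212 -0.6018] axis 160.8
side table z -4.427408925122833e-05
yellow [272. 260.] 45 top 0.051 xy [0.623 0.274] [0.6222 0.2732] axis 175.4
yellow [243. 286.] 50 top 0.052 xy [0.659 0.37 ] [0.6583 0.3704] axis 142.9
yellow [323. 336.] 62 top 0.05 xy [0.431 0.437] [0.4308 0.4373] axis 77.5
yellow [278. 378.] 70 top 0.052 xy [0.489 0.57 ] [0.4889 0.5705] axis -177.4
red [581. 172.] 217 top 0.032 xy [-0.103 -0.349] [-0.1009 -0.3494] axis 179.6
red [341. 277.] 175 top 0.107 xy [0.436 0.288] [0.4362 0.2909] axis 106.5
blue [392. 126.] 118 top 0.106 xy [ 0.459 -0.285] [ 0.4586 -0.2844] axis 67.9
blue [ 62. 440.] 107 top 0.159 xy [0.797 0.855] [0.7881 0.8624] axis 68.8
```

View pics/crop_keys.png

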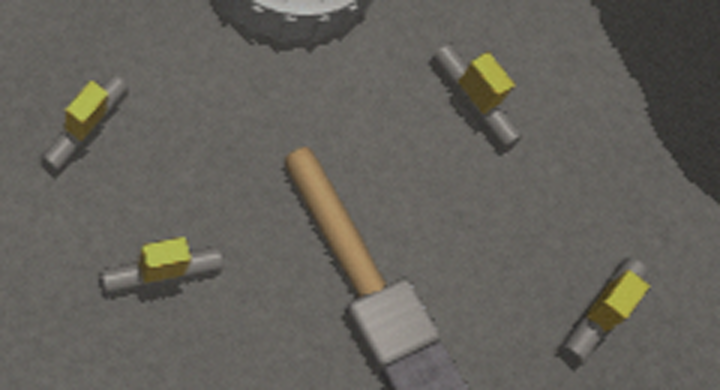

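View pics/crop_mill.png

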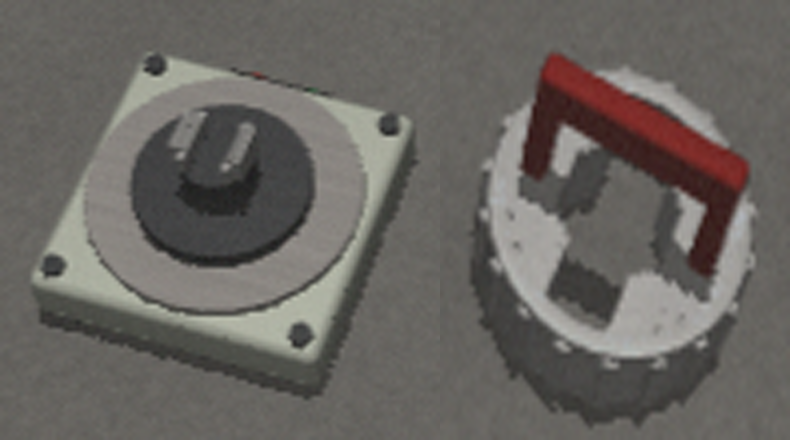

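The key meant is the one at scene (347,318), upper left in the crop. Its y is 0.273, against 0.370, 0.437 and 0.570 for the others, so it is farthest to the robot's right. Next I'll get the axes and the mill pose.

```bash
cat > ana.py <<'E'
from h import *
def ax(p):
    e=np.linalg.svd(p-p.mean(0),full_matrices=False)[2][0]; return np.degrees(np.arctan2(e[1],e[0]))%180
def near(W,c,r,z0,z1):
    m=(np.hypot(W[...,0]-c[0],W[...,1]-c[1])<r)&(W[...,2]>z0)&(W[...,2]<z1); return m
def rect(p):
    r=cv2.minAreaRect((p[:,:2]*1000).astype(np.float32)); return np.round(r[0],1),np.round(r[1],1),round(r[2],1)
E
python3 - <<'E'
from ana import *
for n in ['scene','side']:
    W=np.load(f'/tmp/{n}0.npz')['W']; off=.0022 if n=='scene' else 0; W[...,2]-=off
    p=W[near(W,(.622,.273),.05,.006,.022)]; print(n,'bar',len(p),p[:,:2].mean(0).round(4),ax(p[:,:2]),rect(p))
    p=W[near(W,(.622,.273),.05,.040,.06)]; print(n,'tabtop',len(p),np.median(p[:,2]),rect(p))
    # mill : find the shaft top region
    m=(W[...,2]>.084)&(W[...,2]<.1)&(abs(W[...,0]-.65)<.2)&(abs(W[...,1]+.07)<.15); p=W[m]; print('shaft',len(p),p.mean(0),rect(p))
    c=p.mean(0)[:2]
    p=W[near(W,c,.13,.029,.039)]; print('housing',len(p),rect(p))
    p=W[near(W,c,.06,.046,.055)]; print('collar',len(p),rect(p), cv2.minEnclosingCircle((p[:,:2]*1000).astype(np.float32)))
    p=W[near(W,(.437,.288),.07,.034,.045)]; print('hubtop',len(p),cv2.minEnclosingCircle((p[:,:2]*1000).astype(np.float32)))
    p=W[near(W,(.437,.288),.07,.095,.12)]; print('bar',len(p),rect(p),ax(p[:,:2]))
E
```

```text
scene bar 192 [0.6291 0.2741] 4.252444849226633 (array([624. , 271.6]), array([73.3, 14.4]), 5.6)
scene tabtop 117 0.047115729504386784 (array([624.8, 271.7]), array([27.1, 14.6]), 6.1)
shaft 88 [ 0.60626039 -0.01584377  0.08749678] (array([607. , -16.1]), array([30.4, 39. ]), 27.7)
housing 2109 (array([604.5, -16.3]), array([162.7, 159.7]), 27.9)
collar 1000 (array([605.6, -15.9]), array([95.7, 94.7]), 66.9) ((605.2014770507812, -16.307296752929688), 48.79524230957031)
hubtop 1314 ((437.2235412597656, 284.8874816894531), 63.79179000854492)
bar 408 (array([438.6, 285.9]), array([17.3, 93.2]), 18.2) 106.39649433377745
side bar 151 [0.6211 0.2756] 5.8132628916233315 (array([614. , 279.4]), array([69.6, 73.9]), 42.9)
side tabtop 64 0.04614561290671815 (array([624. , 273.7]), array([25.9, 18.7]), 2.5)
shaft 43 [ 0.603789   -0.01492555  0.08715644] (array([604.4, -14.6]), array([24.2, 43.8]), 29.4)
housing 1031 (array([603.4, -14.3]), array([161.1, 166.3]), 28.0)
collar 411 (array([602.4, -11.9]), array([93.9, 93.7]), 26.3) ((602.9462890625, -14.043485641479492), 50.10507583618164)
hubtop 1015 ((437.99627685546875, 286.3173828125), 63.361976623535156)
bar 200 (array([437.5, 286.2]), array([14. , 96.2]), 17.0) 106.71859425301079
```

```bash
python3 -m jog '{"turn":[[0,0,0.36],[0,0,0.36],[0,0,0.36],[0,0,0.36],[0,0,0.36],[0,0,0.36],[0,0,0.36],[0,0,0.36],[0,0,0.36],[0,0,0.35]],"delta_pos":[[0.82,-0.47,-0.12],[0.82,-0.47,-0.12],[0.82,-0.47,-0.12],[0.82,-0.47,-0.12],[0.82,-0.47,-0.12],[0.82,-0.47,-0.12],[0.82,-0.47,-0.12],[0.82,-0.46,-0.12],[0.82,-0.46,-0.12],[0.82,-0.46,-0.12]],"hand":[1,1,1,1,1,1,1,1,1,1]}' 40
cat > look.py <<'E'
import sys
from ana import *
n=sys.argv[1]
o=bot.get_obs(); print(o['time'],np.round(o['ee_pos'],4),np.round(o['tcp_rot'],2),'q',np.round(o['q'],1),'F',np.round(o['wrist_force'],1),o['opening'])
c=shot('wrist'); save(n,c['frame']); np.savez(f'/tmp/{n}.npz',W=cloud(c),f=c['frame'],c2w=c['c2w'],K=[c['fx'],c['fy'],c['cx'],c['cy']],d=c['range_z'])
E
python3 look.py w1
```

```text
time: 1.15
ee_pos: [0.6255, 0.2718, 0.1707]
tcp_rot: [-180.0, -0.0, -174.1]
wrist_force: [0.4, 1.1, 0.1]
opening: 0.0853
1.15 [0.6255 0.2718 0.1707] [-1.8000e+02 -2.0000e-02 -1.7407e+02] q [23.5 23.1 25.  92.   0.  17.6] F [0.4 1.1 0.1] 0.08526217252019483
```

View pics/w1.png

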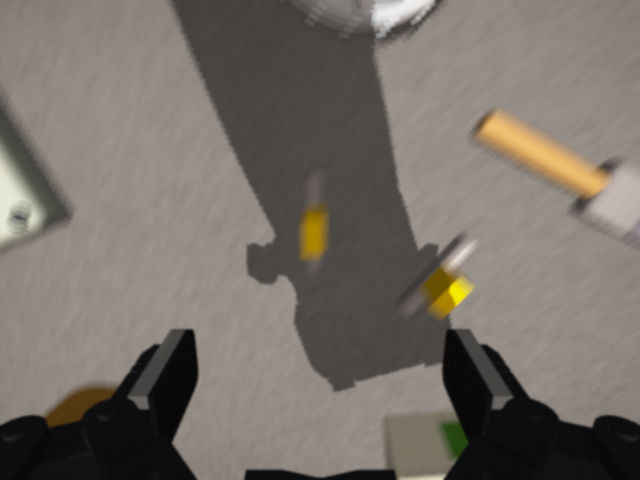

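The wrist view shows the target key at about (314,232), lined up vertically, with its neighbour at (445,290). The image is motion-blurred, so I'll take another now that the arm has settled.

```bash
python3 look.py w2
python3 - <<'E'
from ana import *
z=np.load('/tmp/w2.npz'); W=z['W']
print('table',np.nanmedian(W[...,2]))
o=np.nanmedian(W[150:300,230:280,2]);print(o)
for a,b in((.006,.024),(.04,.06)):
    m=near(W,(.624,.272),.045,a+o,b+o); m[:, :250]=0; m[:,380:]=0; p=W[m]; print(len(p),rect(p),p[:,:2].mean(0),ax(p[:,:2]),np.median(p[:,2]))
E
```

```text
1.2 [0.6301 0.2677 0.1675] [-1.7985e+02 -7.0000e-02 -1.7412e+02] q [23.1 23.6 25.3 91.8 -0.1 17.2] F [-1.5 -4.3 -2.5] 0.08536165363234079
table 0.0006088383757454907
0.0003318048021957176
1079 (array([624. , 271.7]), array([72.6, 13.9]), 5.7) [0.61471388 0.27047908] 5.564732694997242 0.017300220699376534
928 (array([623.7, 271.5]), array([26.2, 14. ]), 5.5) [0.62286976 0.27137002] 3.747755607386819 0.0482206069653828
```

View pics/w2.png

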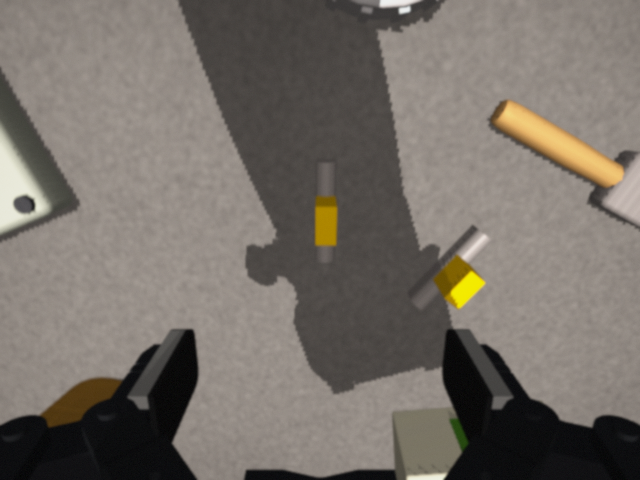

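```bash
python3 -m jog '{"turn":[[0,0,0],[0,0,0],[0,0,0],[0,0,0],[0,0,0],[0,0,0],[0,0,0],[0,0,0],[0,0,0],[0,0,0]],"delta_pos":[[0,-0.04,-0.3],[0,0,-0.6],[0,0,-0.6],[0,0,-0.5],[0,0,-0.2],[0,0,0],[0,0,0],[0,0,0],[0,0,0],[0,0,0]],"hand":[1,1,1,1,1,1,1,1,1,1]}' 40;  python3 look.py w3
python3 - <<'E'
from ana import *
z=np.load('/tmp/w3.npz'); W=z['W']
for a,b in((.006,.024),(.04,.06)):
    m=near(W,(.624,.272),.045,a,b); p=W[m]; print(len(p),rect(p),p[:,:2].mean(0),ax(p[:,:2]),np.median(p[:,2]))
E
```

```text
time: 2.25
ee_pos: [0.6244, 0.2713, 0.0622]
tcp_rot: [180.0, 0.1, -174.2]
wrist_force: [-0.3, -0.5, 0.3]
opening: 0.0851
2.25 [0.6244 0.2713 0.0622] [ 1.7998e+02  7.0000e-02 -1.7419e+02] q [23.5 22.9 12.7 79.8  0.  17.7] F [-0.3 -0.5  0.3] 0.08512097091570166
1981 (array([624.3, 271.6]), array([73.4, 14. ]), 5.5) [0.60533518 0.26967472] 5.522808043894456 0.017318916340431645
2198 (array([623.7, 271.5]), array([27.3, 14. ]), 5.8) [0.62182676 0.27131142] 5.9190422861602 0.048205776664968475
```

View pics/w3.png

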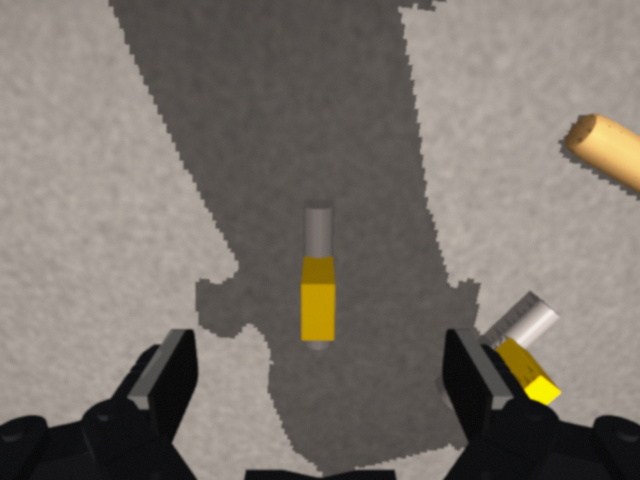

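The key is at (318,300), centred between the fingers. I'll go down and grip the tab.

```bash
python3 -m jog '{"turn":[[0,0,0],[0,0,0],[0,0,0],[0,0,0],[0,0,0],[0,0,0],[0,0,0],[0,0,0],[0,0,0],[0,0,0]],"delta_pos":[[0,0,-0.36],[0,0,-0.26],[0,0,-0.1],[0,0,0],[0,0,0],[0,0,0],[0,0,0],[0,0,0],[0,0,0],[0,0,0]],"hand":[1,1,1,0,-1,-1,-1,-1,-1,-1]}' 50;  python3 look.py w4
```

```text
time: 3.3
ee_pos: [0.6243, 0.2712, 0.0259]
tcp_rot: [180.0, 0.0, -174.2]
wrist_force: [-0.3, -1.1, 3.5]
opening: 0.013
3.3 [0.6243 0.2712 0.0259] [ 1.7999e+02  5.0000e-02 -1.7419e+02] q [23.5 23.6  9.7 76.  -0.  17.7] F [-0.3 -1.1  3.5] 0.012984786336722176
```

View pics/w4.png

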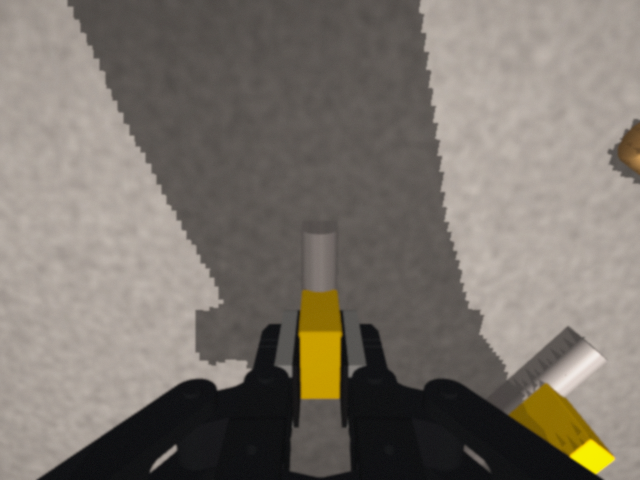

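The tab is gripped at (320,345), opening 13 mm. I'll lift and carry it above the mill.

```bash
python3 -m jog '{"turn":[[0,0,0],[0,0,0],[0,0,0],[0,0,0.4],[0,0,0.4],[0,0,0.4],[0,0,0.4],[0,0,0.4],[0,0,0.4],[0,0,0.39]],"delta_pos":[[0,0,0.6],[0,0,1],[0,0,1],[-0.05,-0.7,0.2],[-0.05,-0.9,0],[-0.06,-0.9,0],[-0.06,-0.9,0],[-0.06,-0.9,0],[-0.06,-0.9,0],[-0.06,-0.54,0]],"hand":[-1,-1,-1,-1,-1,-1,-1,-1,-1,-1]}' 50
python3 -m jog '{"turn":[[0,0,0],[0,0,0],[0,0,0],[0,0,0],[0,0,0],[0,0,0],[0,0,0],[0,0,0],[0,0,0],[0,0,0]],"delta_pos":[[0,0,0],[0,0,0],[0,0,0],[0,0,0],[0,0,0],[0,0,0],[0,0,0],[0,0,0],[0,0,0],[0,0,0]],"hand":[-1,-1,-1,-1,-1,-1,-1,-1,-1,-1]}'
python3 look.py w5
python3 - <<'E'
from ana import *
z=np.load('/tmp/w5.npz'); W=z['W']
c=(.604,-.0155)
for n,a,b,r in(('housing',.03,.038,.13),('collar',.046,.054,.055),('shafttop',.086,.094,.03),('key',.14,.2,.06)):
    p=W[near(W,c,r,a,b)]; print(n,len(p),rect(p) if len(p)>5 else'',cv2.minEnclosingCircle((p[:,:2]*1000).astype(np.float32)) if len(p)>5 else '',np.median(p[:,2]))
E
```

```text
time: 4.35
ee_pos: [0.6034, -0.0188, 0.1648]
tcp_rot: [180.0, -0.1, -151.8]
wrist_force: [0.3, -0.2, -2.1]
opening: 0.0131
time: 5.35
ee_pos: [0.6041, -0.0159, 0.1653]
tcp_rot: [-180.0, 0.0, -151.9]
wrist_force: [0.2, -0.2, -1.8]
opening: 0.0133
5.35 [ 0.6041 -0.0159  0.1653] [-180.      0.   -151.87] q [ -1.5  11.6  10.2  88.6  -0.  -29.6] F [ 0.2 -0.2 -1.8] 0.013265705744010635
housing 14296 (array([603.4, -17.5]), array([161. , 158.8]), 28.0) ((604.671142578125, -17.13970947265625), 109.56641387939453) 0.034129533732536355
collar 11975 (array([603.8, -17.6]), array([93.4, 95.3]), 31.1) ((604.8857421875, -16.915451049804688), 48.05189514160156) 0.05039213397398884
shafttop 1100 (array([603.8, -17.4]), array([27.5, 38.1]), 28.6) ((604.6517333984375, -16.880685806274414), 22.186861038208008) 0.08863986503008645
key 10565 (array([594.8, -21.6]), array([49.9, 36.6]), 53.0) ((593.4010009765625, -20.490032196044922), 25.317163467407227) 0.1840927144281797
```

View pics/w5.png

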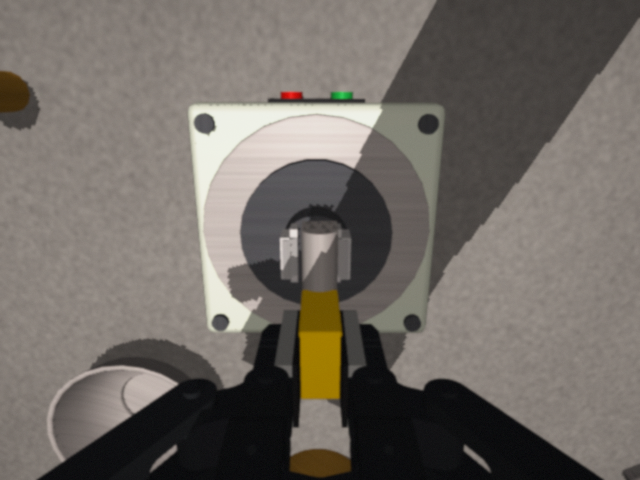

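The mill's slot is under the held key at (318,255) and the angles agree. The shaft axis is 1.5 mm to the −y side, so I'll correct that and lower.

```bash
python3 -m jog '{"turn":[[0,0,0],[0,0,0],[0,0,0],[0,0,0],[0,0,0],[0,0,0],[0,0,0],[0,0,0],[0,0,0],[0,0,0]],"delta_pos":[[0,-0.03,-0.2],[0,0,-0.3],[0,0,-0.3],[0,0,-0.2],[0,0,-0.1],[0,0,-0.08],[0,0,-0.08],[0,0,-0.07],[0,0,0],[0,0,0]],"hand":[-1,-1,-1,-1,-1,-1,-1,-1,-1,-1]}'
python3 look.py w6
```

```text
time: 6.4
ee_pos: [0.6042, -0.0174, 0.099]
tcp_rot: [-180.0, 0.0, -151.9]
wrist_force: [-0.6, -0.2, -1.7]
opening: 0.0132
6.4 [ 0.6042 -0.0174  0.099 ] [-1.7999e+02  2.0000e-02 -1.5186e+02] q [ -1.6  11.8   3.1  81.3  -0.  -29.8] F [-0.6 -0.2 -1.7] 0.013204356118455865
```

View pics/w6.png

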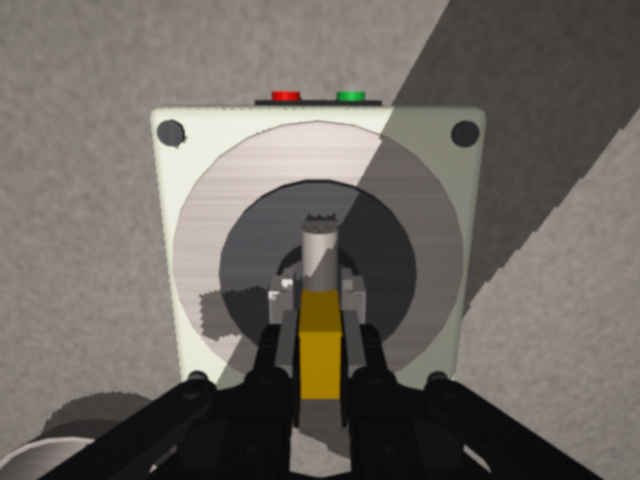

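The key is in the slot and not yet touching the floor (Fz is still the key's weight). I'll continue gently.

```bash
python3 -m jog '{"turn":[[0,0,0],[0,0,0],[0,0,0],[0,0,0],[0,0,0],[0,0,0],[0,0,0],[0,0,0],[0,0,0],[0,0,0]],"delta_pos":[[0,0,-0.01],[0,0,-0.01],[0,0,-0.01],[0,0,0],[0,0,0],[0,0,0],[0,0,0],[0,0,0],[0,0,0],[0,0,0]],"hand":[-1,-1,-1,-1,-1,-1,-1,-1,-1,-1]}'
```

```text
time: 7.45
ee_pos: [0.6042, -0.0174, 0.0978]
tcp_rot: [-180.0, 0.0, -151.9]
wrist_force: [-2.8, 0.5, 5.7]
opening: 0.013
```

Contact came at the expected height (Fz +5.7 N). I'll release and rise.

```bash
python3 -m jog '{"turn":[[0,0,0],[0,0,0],[0,0,0],[0,0,0],[0,0,0],[0,0,0],[0,0,0],[0,0,0],[0,0,0],[0,0,0]],"delta_pos":[[0,0,0],[0,0,0],[0,0,0],[0,0,0],[0,0,0.2],[0,0,0.5],[0,0,0.5],[0,0,0.4],[0,0,0.1],[0,0,0]],"hand":[0,1,1,1,1,1,1,1,1,1]}'
python3 look.py w7
python3 - <<'E'
from ana import *
z=np.load('/tmp/w7.npz'); W=z['W']
c=(.604,-.0174)
for n,a,b,r in(('housing',.03,.038,.13),('collar',.046,.054,.055),('top90',.084,.094,.045),('tab',.112,.13,.04)):
    p=W[near(W,c,r,a,b)]; print(n,len(p),rect(p) if len(p)>5 else'',np.median(p[:,2]))
E
```

```text
time: 8.45
ee_pos: [0.6045, -0.0174, 0.1832]
tcp_rot: [-179.9, 0.1, -151.9]
wrist_force: [-0.0, 0.1, -0.7]
opening: 0.0851
8.45 [ 0.6045 -0.0174  0.1832] [-1.7995e+02  9.0000e-02 -1.5187e+02] q [ -1.6  11.8  12.3  90.5  -0.  -29.8] F [-0.   0.1 -0.7] 0.08506172318464977
housing 13375 (array([603.4, -17.6]), array([160.9, 159.2]), 28.1) 0.034132913120573316
collar 10420 (array([604.5, -17.3]), array([94.8, 95.4]), 32.6) 0.0504025859677871
top90 2705 (array([604.6, -17.1]), array([72.5, 37.9]), 28.1) 0.0887080359881389
tab 1392 (array([603.8, -16.5]), array([26.4, 14. ]), 28.0) 0.12025934636406352
```

View pics/w7.png

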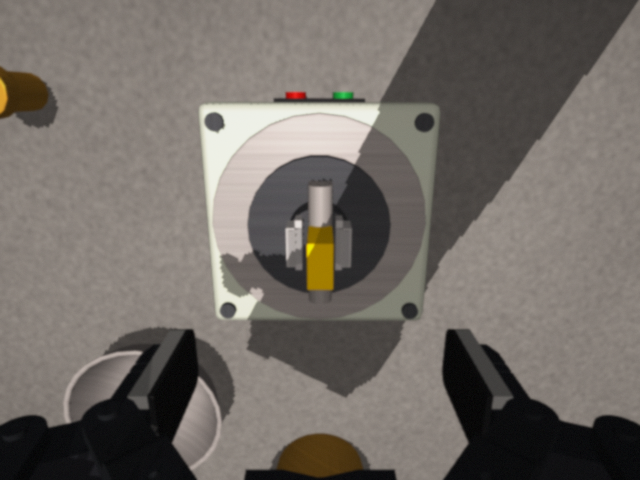

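The key stands seated: tab top at z = 0.1203 (expected 0.120), centred within 1 mm and in line with the slot at 28°. Next is the red rotor.

```bash
python3 -m jog '{"turn":[[0,0,0.98],[0,0,0.98],[0,0,0.98],[0,0,0.98],[0,0,0.98],[0,0,0.98],[0,0,0.98],[0,0,0.98],[0,0,0.98],[0,0,0.98]],"delta_pos":[[-0.33,0.61,0.05],[-0.33,0.61,0.05],[-0.33,0.61,0.05],[-0.33,0.61,0.05],[-0.33,0.61,0.05],[-0.33,0.61,0.05],[-0.33,0.61,0.05],[-0.33,0.61,0.05],[-0.34,0.6,0.05],[-0.34,0.59,0.05]],"hand":[1,1,1,1,1,1,1,1,1,1]}'
python3 -m jog '{"turn":[[0,0,0],[0,0,0],[0,0,0],[0,0,0],[0,0,0],[0,0,0],[0,0,0],[0,0,0],[0,0,0],[0,0,0]],"delta_pos":[[0,0,0],[0,0,0],[0,0,0],[0,0,0],[0,0,0],[0,0,0],[0,0,0],[0,0,0],[0,0,0],[0,0,0]],"hand":[1,1,1,1,1,1,1,1,1,1]}'
python3 look.py w8
python3 - <<'E'
from ana import *
z=np.load('/tmp/w8.npz'); W=z['W']
c=(.438,.286)
for n,a,b,r in(('hub',.036,.044,.07),('bar',.098,.112,.06)):
    p=W[near(W,c,r,a,b)]; print(n,len(p),rect(p),cv2.minEnclosingCircle((p[:,:2]*1000).astype(np.float32)),ax(p[:,:2]),np.median(p[:,2]))
E
```

```text
time: 9.5
ee_pos: [0.4368, 0.287, 0.2059]
tcp_rot: [179.9, -0.0, -73.1]
wrist_force: [0.6, 0.6, -0.4]
opening: 0.0854
time: 10.5
ee_pos: [0.4381, 0.2861, 0.2073]
tcp_rot: [-180.0, 0.0, -73.5]
wrist_force: [-0.3, -0.4, 0.2]
opening: 0.0853
10.5 [0.4381 0.2861 0.2073] [-179.99    0.    -73.47] q [ 33.2   0.9   3.1  92.3   0.  -73.4] F [-0.3 -0.4  0.2] 0.08531659885198246
hub 12363 (array([437.1, 285.8]), array([124.8, 123.4]), 16.7) ((437.16265869140625, 285.8959045410156), 62.70950698852539) 102.02802936964679 0.04040144683297636
bar 3432 (array([437.2, 284.9]), array([14., 93.]), 16.1) ((436.695068359375, 284.7839050292969), 46.662933349609375) 106.20485502071224 0.10419335315851448
```

View pics/w8.png

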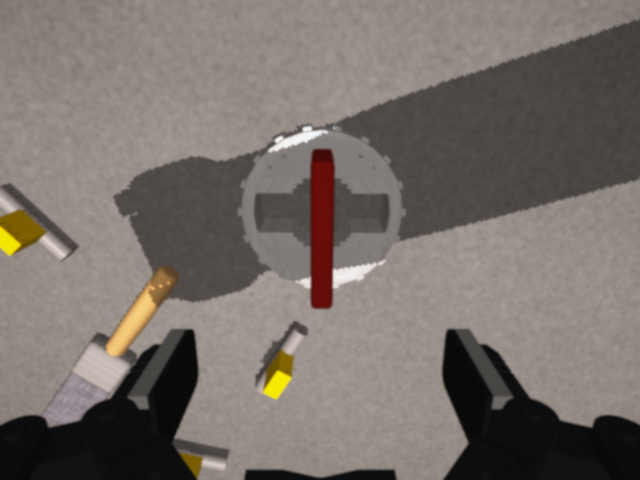

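The wrist view shows the red handle vertical at (322,225) and the keyway across it at (320,212), so this is the keyed rotor. It is lined up within 0.5°. I'll descend.

```bash
python3 -m jog '{"turn":[[0,0,0],[0,0,0],[0,0,0],[0,0,0],[0,0,0],[0,0,0],[0,0,0],[0,0,0],[0,0,0],[0,0,0]],"delta_pos":[[-0.02,-0.01,-0.4],[0,0,-0.7],[0,0,-0.6],[0,0,-0.5],[0,0,-0.28],[0,0,-0.1],[0,0,0],[0,0,0],[0,0,0],[0,0,0]],"hand":[1,1,1,1,1,1,1,1,1,1]}'
python3 -m jog '{"turn":[[0,0,0],[0,0,0],[0,0,0],[0,0,0],[0,0,0],[0,0,0],[0,0,0],[0,0,0],[0,0,0],[0,0,0]],"delta_pos":[[0,0,0],[0,0,0],[0,0,0],[0,0,0],[0,0,0],[0,0,0],[0,0,0],[0,0,0],[0,0,0],[0,0,0]],"hand":[0,-1,-1,-1,-1,-1,-1,-1,-1,-1]}' 90
python3 look.py w9
```

```text
time: 11.55
ee_pos: [0.4375, 0.2859, 0.0792]
tcp_rot: [-179.9, 0.0, -73.5]
wrist_force: [1.1, 0.1, 0.6]
opening: 0.0855
time: 12.55
ee_pos: [0.4372, 0.2857, 0.0785]
tcp_rot: [-180.0, 0.0, -73.5]
wrist_force: [1.3, -0.5, 4.6]
opening: 0.0124
12.55 [0.4372 0.2857 0.0785] [-179.97    0.    -73.47] q [ 33.2   1.  -11.   78.   -0.  -73.4] F [ 1.3 -0.5  4.6] 0.01244842299813664
```

View pics/w9.png

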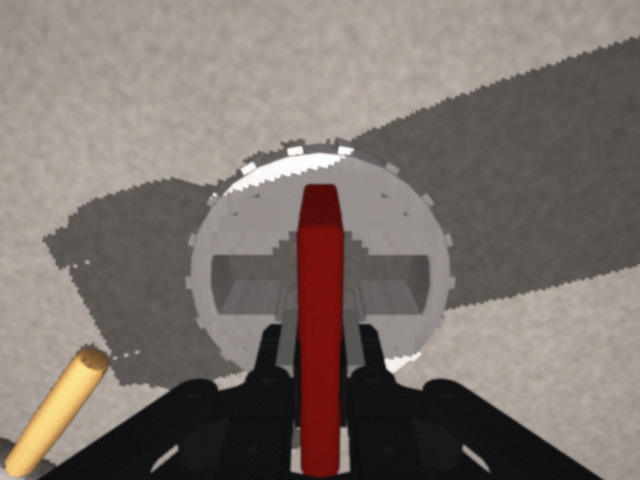

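Gripped at (320,330), hub concentric with the TCP. I'll lift and carry it.

```bash
python3 -m jog '{"turn":[[0,0,0],[0,0,0],[0,0,0],[0,0,0],[0,0,0],[0,0,0],[0,0,0],[0,0,0],[0,0,0],[0,0,0]],"delta_pos":[[0,0,0.1],[0,0,0.3],[0,0,0.6],[0,0,0.7],[0,0,0.7],[0,0,0.4],[0,0,0.2],[0,0,0],[0,0,0],[0,0,0]],"hand":[-1,-1,-1,-1,-1,-1,-1,-1,-1,-1]}'
python3 -m jog '{"turn":[[0,0,0.1],[0,0,0.1],[0,0,0.2],[0,0,0.2],[0,0,0.2],[0,0,0.2],[0,0,0.2],[0,0,0.1],[0,0,0.1],[0,0,0.04]],"delta_pos":[[0.1,-0.2,0],[0.3,-0.55,0],[0.4,-0.7,0],[0.45,-0.8,0],[0.45,-0.8,0],[0.45,-0.8,0],[0.45,-0.8,0],[0.4,-0.7,0],[0.2,-0.45,0],[0.14,-0.26,0]],"hand":[-1,-1,-1,-1,-1,-1,-1,-1,-1,-1]}'
python3 -m jog '{"turn":[[0,0,0],[0,0,0],[0,0,0],[0,0,0],[0,0,0],[0,0,0],[0,0,0],[0,0,0],[0,0,0],[0,0,0]],"delta_pos":[[0,0,0],[0,0,0],[0,0,0],[0,0,0],[0,0,0],[0,0,0],[0,0,0],[0,0,0],[0,0,0],[0,0,0]],"hand":[-1,-1,-1,-1,-1,-1,-1,-1,-1,-1]}'
python3 look.py w10
python3 - <<'E'
from ana import *
z=np.load('/tmp/w10.npz'); W=z['W']
t=bot.get_obs()['ee_pos']
for n,a,b,r,c in(('hubtop',t[2]-.078+.035,t[2]-.078+.045,.075,t[:2]),('barTop',t[2]+.02,t[2]+.035,.06,t[:2]),('housing',.03,.038,.13,(.604,-.017))):
    p=W[near(W,c,r,a,b)]; print(n,len(p),rect(p),cv2.minEnclosingCircle((p[:,:2]*1000).astype(np.float32)),ax(p[:,:2]),np.median(p[:,2]))
for n in('scene','side'):
  c=shot(n); save(n+'10',c['frame']); W=cloud(c); np.savez(f'/tmp/{n}10.npz',W=W)
  for nm,a,b in(('hubtop',t[2]-.078+.034,t[2]-.078+.046),('mid',.0,.0)):
    p=W[near(W,t[:2],.075,a,b)]
    if len(p)>10: print(n,nm,len(p),rect(p),np.median(p[:,2]))
E
```

```text
time: 13.6
ee_pos: [0.4366, 0.2853, 0.2266]
tcp_rot: [179.9, -0.0, -73.5]
wrist_force: [0.4, 0.7, -8.1]
opening: 0.0124
time: 14.6
ee_pos: [0.6042, -0.0195, 0.2265]
tcp_rot: [179.9, 0.1, -62.0]
wrist_force: [-0.0, 0.3, -9.3]
opening: 0.0121
time: 15.6
ee_pos: [0.6041, -0.0174, 0.2283]
tcp_rot: [-180.0, 0.0, -61.9]
wrist_force: [0.2, 1.1, -7.3]
opening: 0.0126
15.6 [ 0.6041 -0.0174  0.2283] [-180.      0.    -61.95] q [  -1.7   12.6   18.3   95.7    0.  -119.7] F [ 0.2  1.1 -7.3] 0.012555613477010884
hubtop 25855 (array([607.8, -24. ]), array([125.4, 109.1]), 27.7) ((604.303955078125, -17.328296661376953), 62.74516296386719) 28.168768756292735 0.19004122815772262
barTop 12873 (array([605.8, -18. ]), array([38.4, 91.7]), 13.2) ((605.1715698242188, -18.28042221069336), 46.500694274902344) 117.99414678653028 0.2539717982431041
housing 7836 (array([604.4, -17.7]), array([160.5, 157.7]), 28.1) ((608.8417358398438, -23.810121536254883), 103.8955307006836) 26.105394996728478 0.034206755227656066
scene hubtop 1451 (array([606.9, -12. ]), array([115.5, 123.6]), 68.1) 0.1911275594975237
side hubtop 705 (array([602.3, -13. ]), array([121.6, 120.1]), 19.8) 0.18862140825084417
```

View pics/w10.png

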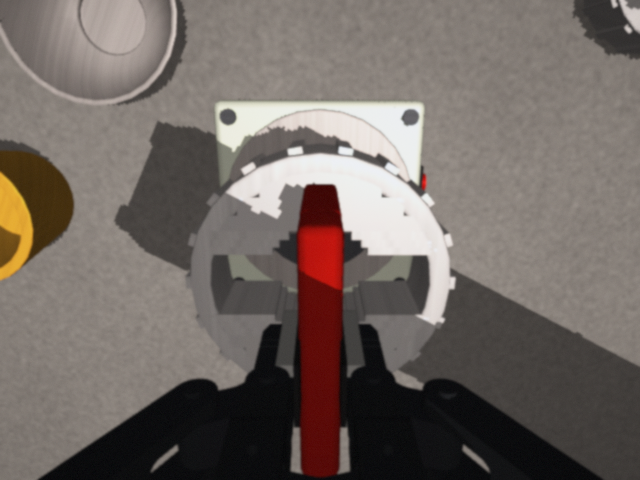

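View pics/side10.png

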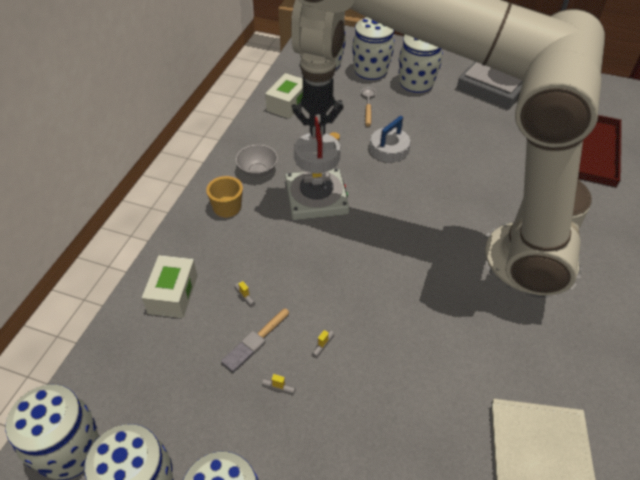

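The held rotor's hub is at (604.3, −17.3) mm and the mill at (604, −17.3) mm, both at 28°, so they are aligned. I'll lower it to just above home, watching the force.

```bash
python3 -m jog '{"turn":[[0,0,0],[0,0,0],[0,0,0],[0,0,0],[0,0,0],[0,0,0],[0,0,0],[0,0,0],[0,0,0],[0,0,0]],"delta_pos":[[0,0,-0.1],[0,0,-0.2],[0,0,-0.2],[0,0,-0.2],[0,0,-0.15],[0,0,-0.1],[0,0,0],[0,0,0],[0,0,0],[0,0,0]],"hand":[-1,-1,-1,-1,-1,-1,-1,-1,-1,-1]}'
python3 -m jog '{"turn":[[0,0,0],[0,0,0],[0,0,0],[0,0,0],[0,0,0],[0,0,0],[0,0,0],[0,0,0],[0,0,0],[0,0,0]],"delta_pos":[[0,0,-0.1],[0,0,-0.15],[0,0,-0.15],[0,0,-0.15],[0,0,-0.15],[0,0,-0.15],[0,0,-0.1],[0,0,-0.05],[0,0,0],[0,0,0]],"hand":[-1,-1,-1,-1,-1,-1,-1,-1,-1,-1]}'
python3 look.py w11
```

```text
time: 16.75
ee_pos: [0.6043, -0.0174, 0.1813]
tcp_rot: [-180.0, -0.0, -61.9]
wrist_force: [-0.3, 0.6, -8.4]
opening: 0.0122
time: 17.75
ee_pos: [0.6042, -0.0174, 0.1311]
tcp_rot: [-180.0, -0.0, -61.9]
wrist_force: [0.3, -0.3, -7.5]
opening: 0.0125
17.75 [ 0.6042 -0.0174  0.1311] [-1.7998e+02 -1.0000e-02 -6.1950e+01] q [  -1.7   11.6    6.4   84.8    0.  -119.7] F [ 0.3 -0.3 -7.5] 0.012493925570569313
```

View pics/w11.png

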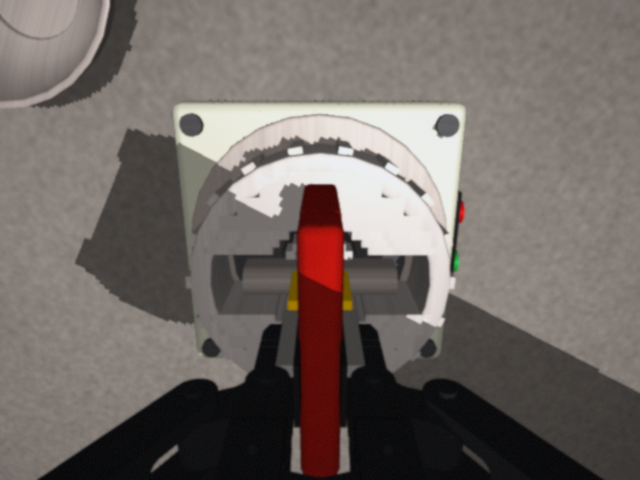

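The key lies inside the keyway at (320,278), and there's no contact yet. About 2.5 mm to go.

```bash
python3 -m jog '{"turn":[[0,0,0],[0,0,0],[0,0,0],[0,0,0],[0,0,0],[0,0,0],[0,0,0],[0,0,0],[0,0,0],[0,0,0]],"delta_pos":[[0,0,-0.01],[0,0,-0.01],[0,0,-0.01],[0,0,-0.01],[0,0,-0.01],[0,0,-0.005],[0,0,0],[0,0,0],[0,0,0],[0,0,0]],"hand":[-1,-1,-1,-1,-1,-1,-1,-1,-1,-1]}'
```

```text
time: 18.8
ee_pos: [0.6041, -0.0173, 0.1286]
tcp_rot: [-180.0, -0.0, -61.9]
wrist_force: [-3.4, 0.9, 2.7]
opening: 0.0125
```

Contact at the home height (Fz rose by 10 N). I'll release slowly and rise.

```bash
python3 -m jog '{"turn":[[0,0,0],[0,0,0],[0,0,0],[0,0,0],[0,0,0],[0,0,0],[0,0,0],[0,0,0],[0,0,0],[0,0,0]],"delta_pos":[[0,0,0],[0,0,0],[0,0,0],[0,0,0],[0,0,0],[0,0,0.2],[0,0,0.5],[0,0,0.6],[0,0,0.6],[0,0,0.1]],"hand":[-0.5,0,1,1,1,1,1,1,1,1]}'
python3 -m jog '{"turn":[[0,0,0],[0,0,0],[0,0,0],[0,0,0],[0,0,0],[0,0,0],[0,0,0],[0,0,0],[0,0,0],[0,0,0]],"delta_pos":[[0,0,0],[0,0,0],[0,0,0],[0,0,0],[0,0,0],[0,0,0],[0,0,0],[0,0,0],[0,0,0],[0,0,0]],"hand":[1,1,1,1,1,1,1,1,1,1]}'
python3 look.py w12
python3 - <<'E'
from ana import *
z=np.load('/tmp/w12.npz'); W=z['W']
c=(.604,-.017)
for n,a,b,r in(('hubtop',.08,.1,.075),('bar',.145,.165,.06),('tab',.112,.128,.03),('housing',.03,.038,.13)):
    p=W[near(W,c,r,a,b)]; print(n,len(p),rect(p) if len(p)>5 else '',np.median(p[:,2]))
c=shot('scene'); save('scene12',c['frame'])
E
```

```text
time: 19.8
ee_pos: [0.6051, -0.0174, 0.2329]
tcp_rot: [-179.7, -0.2, -62.0]
wrist_force: [-0.1, 0.4, 0.3]
opening: 0.0852
time: 20.8
ee_pos: [0.6041, -0.0174, 0.2281]
tcp_rot: [-180.0, -0.0, -61.9]
wrist_force: [0.3, 0.1, 0.4]
opening: 0.0853
20.8 [ 0.6041 -0.0174  0.2281] [-180.     -0.    -61.95] q [  -1.6   12.6   18.3   95.7    0.  -119.7] F [0.3 0.1 0.4] 0.08532439576913338
hubtop 16966 (array([604.4, -17.2]), array([125. , 123.8]), 7.3) 0.090293349249295
bar 4241 (array([604.6, -17.6]), array([14. , 93.7]), 27.9) 0.15419701121961957
tab 406 (array([604.1, -16.2]), array([26. , 14.3]), 27.9) 0.1202668843647926
housing 9233 (array([604. , -17.6]), array([161.5, 158.5]), 28.0) 0.03413228317550904
```

View pics/w12.png

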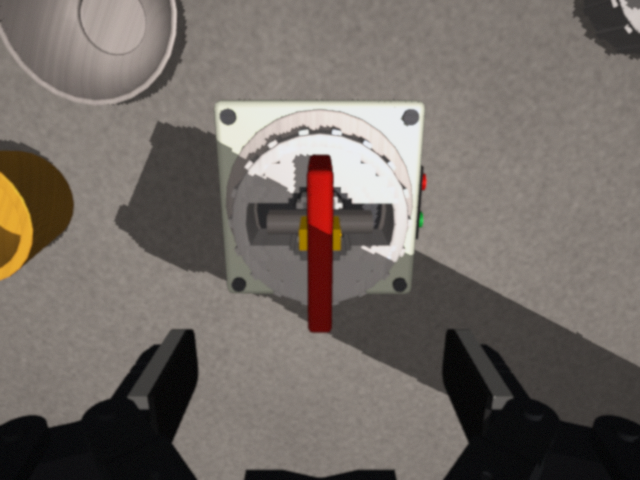

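View pics/scene12.png

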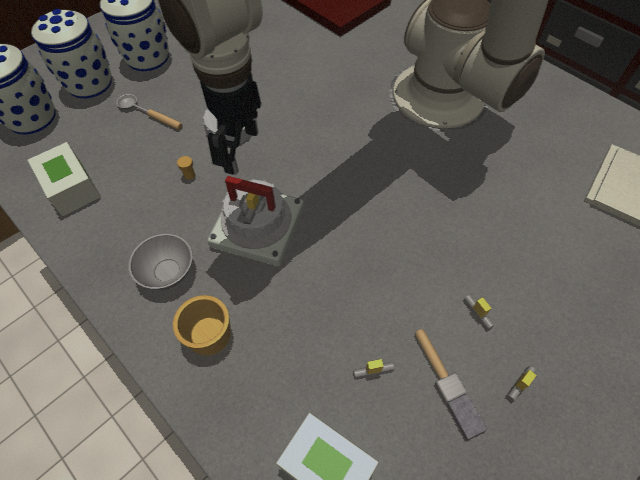

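The rotor is home: hub top at z = 0.0903 (expected 0.090) and handle at 0.154. The key shows inside the keyway at (320,230), its tab still at 0.120, and the gripper is clear. Handing in.

```bash
python3 -c "
from workcell import ticket
print(ticket.job_done())"
```

```text
the job is handed in; nothing more can be done
None
```

The herb mill is back together and handed in at about 21 s of the 61 s allowed. I stood the rightmost yellow-tabbed key in the slot and let go of it. I then lowered the red rotor over it until it touched the collar, and released it.

Last checks, from the wrist camera with the gripper open and clear:

| Check | Measured | Expected |
|---|---|---|
| Key tab top | 120.3 mm | 120 mm |
| Rotor hub top | 90.3 mm | 90 mm |
| Handle top | 154.2 mm | 154 mm |
| Rotor, key and housing centres | within about 1.5 mm of each other | concentric |
| Rotor handle and key angle | 27.9° | 28° (housing) |

- **Forces:** the wrist force never read above about 10 N at the end of any move. Readings within a move were not sampled.
- **Blue rotor:** I never touched it. The arm partly hid it in the last scene picture, so I did not re-measure its position.
- **Camera disagreement:** the fixed cameras differed from the wrist camera by a few millimetres, so I used the wrist camera for alignment.
- **Failed checks:** none.

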